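# Eject the cast plaster block and file it in the storage tray

### The arm

A 6-joint arm with a two-finger parallel gripper is mounted at the origin on the work surface. World frame = base frame: x ahead of the robot, y to its left, z up, the work surface at z = 0. Lengths are in m, angles in degrees, forces in N, time in s.
With the tool pointing down it reaches from about 0.4 to 0.825 m from the base axis. Payload 7 kg.
Tool frame: the origin (TCP) lies at the centre of the arm's flange, where the gripper is bolted on; the fingertips stand 178 mm ahead of it and the grasp point (between the pads) lies 159 mm ahead of it; z points along the fingers, y is the line along which they close (so a half turn about z gives the same grasp; the last joint's range is limited). The gripper opens to 88 mm and grips with 3 to 60 N. Pads are 19 mm wide; open, the fingers measure 130 mm over their backs; the gripper's body (78 mm by 193 mm) begins 47 mm behind the grasp point.
Start: joints at [-56.316, 20.546, 0.682, 0, -70.136, -16.507], TCP at [0.199, -0.645, 0.405] pointing down, gripper open.
Joint ranges: [-176.03, 176.03], [-82.01, 121.73], [-58.28, 71.71], [-173.87, 95.51], [-174.79, -0.11], [-173.66, 173.66]. Speed limits (degrees/s): [136.94, 136.94, 172.46, 180, 180, 180].

### API

Orientations are given as [roll, pitch, yaw] about the fixed x, y, z axes, in that order (R = Rz(yaw) Ry(pitch) Rx(roll)).
In Python, from plant import telemetry, snapshot, workorder, nets gives the robot as it stands.
- The arm moves only by the shell command python3 -m creep 'ROWS'. ROWS is JSON, a list that holds one entry, the list of rows, each a list of 5 numbers: the shift along the tool's x, y, z normalised to -1 to 1, where 1 is 0.2 m, then the turn about the tool's z normalised to -1 to 1, where 1 is pi/2 rad, then the opening, from 0 (shut) to 1 (fully open). In form: [[[x, y, z, spin, hand], ...]]. A call has 1 to 8 rows; each row shifts and turns the commanded pose from where the row before left it, along the tool's axes as they then stand; what a row does not reach is not made up. A row lasts 1/12 s, in which the tool goes at most 41.7 mm and 7.16 degrees, less where a joint would pass 70% of its speed; a pose out of reach is approached as far as the arm can. A call with a number of a shift or a turn outside -1 to 1 is refused whole. A call with a gripper value outside its range is refused whole. The fingers move at their own pace and stop on an object; the grip force is fixed at half the most. Time passes only in rows, so rows that do not move let the fingers close. It gives the time, the measured TCP pose, the force, the opening and the grip force at its end, in the units of the state.
- telemetry.get_obs(): the state, without advancing time (a new reading comes with each control period).
- snapshot(name): name is "scene" or "side" or "wrist"; returns a dict with "frame" (480x640x3 uint8, red, green, blue), "fx", "fy", "cx", "cy" (pixels), "rvec" (rotation vector, rad) and "tvec" (3), from world to camera coordinates, as OpenCV has them; the wrist camera has in their place "mount" (4x4, takes a point from camera to tool coordinates, whose origin is the TCP and whose axes are the flange's). Camera axes: x right, y down, z forward; pixel columns grow to the right and rows downward; lengths in m; the calibration is good to about 2 mm. The wrist camera is an equidistant fisheye: a pixel r from the principal point sees the ray r / f radians off the axis. A picture is of the moment at which its call begins: read the wrist's pose just before it. There is no depth.
- workorder.close_job(): hands the job in; it is judged then, once.
Trained networks look in a picture, given as the dict that the camera call returned (one of the last four; its "shot" number tells which), for a name from the list of things; names that differ only in an ending like _2 or _b are one class to them, and where a whole thing is asked for, a point or a joint stands for the part that bears it (a point fixed in the world has none). Each returns a list of dicts, best first, with "confidence" (0 to 1); they miss things now and then, are a little off and sometimes report something else, mostly with a low value. They report only what shows in the picture. A call takes as long as a camera call.
- nets.find_in(picture, query): "uv" ([column, row] in pixels, amid what is visible of it).
- nets.masks_of(picture, query): "region" (480x640 bool, what is visible of it) and "uv" ([column, row] in pixels, amid what is visible of it).
- nets.landmark_of(picture, query): "uv" ([column, row] in pixels: a listed point, or the origin of a listed thing).
The state is a dict: "clock": time; "joint_pos": joint angles; "qvel": joint speeds; "tau": joint torques, N m; "tool_pos": TCP position; "orientation": TCP orientation; "force": force on the tool from outside, world axes, zero at the start; "moment": the same for the moment, N m; "opening": finger opening in m; "gripper_force": force on a finger pad.
Only numpy, scipy, OpenCV 4.12 (cv2) and the standard library are available. Lean on these libraries where they do the work, as an engineer would, in place of code of your own. Each camera call takes 0.05 s, during which the arm holds its last target. There are 200 camera calls.

### The job

Push the ejector slide of the casting mould all the way in by its upright paddle so that the plaster block comes out onto the catch tray, and let the slide spring back. Then take the block out of the catch tray and lay it flat in the empty compartment of the wooden storage tray, setting it down without dropping it and leaving the two blocks already stored there as they are.

Things in the scene. Friction and masses are not known exactly. Their poses are not given: they have to be found in the camera images.
- mould: Fixed metal casting mould, 265 mm long (x), 50 mm high. Origin: on its underside, on the channel's centre line; x is the way the block is pushed out, z up. Covered channel, 56 mm wide, floor 12 mm up, from x = -105 to +10 mm, its cover straps 44 to 50 mm up as far as x = +5 mm; a sprung cheek holds the block in it. Rear spring housing 50 mm high.
- lip (a point): Middle of the channel's outlet edge (lip), at x = +10 mm, 12 mm above the mould's underside; axes as the mould. From here the catch tray runs 125 mm along +x: 140 mm wide inside, its floor 7 mm below this point, its rims 14 mm above the mould's underside.
- ejector (a joint): Spring slide of the mould, in m: 0 at rest (out), 0.086 pushed fully in, moving along the mould's +x. The spring (2.4 N at rest to 9.3 N fully in) returns it to 0 when let go. The block leaves the channel only at the end of the stroke.
- paddle (a point): Centre of the rear face of the slide's black upright paddle, the face to push towards the mould's +x. Paddle 60 mm wide (y), 10 mm thick, from 58 to 104 mm above the mould's underside, this point 81 mm. At rest at x = -75 mm in the mould's frame; it moves with the slide. Behind it nothing is higher than 50 mm.
- block: The loose cast plaster block, 70 x 54 x 30 mm (x, y, z), 130 g or so. Origin: centre of its underside. It starts inside the mould's channel with its 70 mm length along the channel.
- tray: Fixed wooden storage tray, 280 mm long (x), 84 mm wide, floor 6 mm thick, walls and dividers 7 mm thick and 16 mm high (10 mm above the floor). Origin: centre of its underside. Three equal compartments in a row along x, centred at x = -91, 0 and +91 mm, each 84 mm (x) by 70 mm (y) inside.
- nest: The empty compartment of the storage tray, floored with a thin cork sheet 84 x 70 mm; origin: centre of the compartment's floor, x along the tray. The block lies here with its length along x, either way round; the floor at the origin is what it rests on.
- done1: A plaster block like the other, 70 x 54 x 30 mm, already stored in one of the tray's compartments. Origin: centre of its underside.
- done2: A second stored plaster block, same size, in another compartment. Origin: centre of its underside.

How it is judged (in metres and radians):
On the way, in this order (a step that is already met when the one before it is completed fails the run):
1. the ejector slide is pushed fully in (to within 6 mm of its stop) (value of joint ejector above 0.08 m), for 0.05 s.
2. the slide has sprung back out and the block lies flat on the catch tray, clear of the lip (value of joint ejector below 0.008 m and x of block in the frame of mould above 0.042 m and z of block in the frame of mould below 0.009 m and angle between block's own z axis and vertical below 0.08 rad), for 0.1 s.
At the end, for the whole second after the job is handed in: The block lies at rest, upright and flat on the floor of the empty compartment (underside within 3 mm of it, tilt under 0.06 rad, centre within 11 mm along and 12 mm across), the slide is back within 8 mm of rest, and both stored blocks are within 15 mm of their starts (x of block in the frame of nest between -0.011 and 0.011 m and y of block in the frame of nest between -0.012 and 0.012 m and z of block in the frame of nest below 0.003 m and angle between block's own z axis and vertical below 0.06 rad and linear speed of block below 0.02 m/s and value of joint ejector below 0.008 m and distance of each of done1, done2 from where it was at the start of the episode below 0.015 m); the robot touches nothing.
It fails at once if the block is dropped: let go of with its underside more than 45 mm above the table (height (world z) of block above 0.045 m and contact force between block and the fingers below 0.05 N).
It fails at once if a stored block is shifted by more than 15 mm (distance of any of done1, done2 from where it was at the start of the episode above 0.015 m).
It also fails if it takes over 56 s, if anything falls off the work surface, if the arm or the gripper's body presses on something with over 40 N, if the wrist force passes 120 N, or if a joint passes its speed limit or range.

## Working session

There is one attempt and no reset: what is moved stays moved. The work goes in short steps, Python scripts to look and compute and a shell command to move; the robot and the scene stay as the last step left them, time stands still between calls to the robot, and variables do not carry over. Pictures are saved under pics/ and viewed, at most 10 in all, crops included, and the job is handed in when it is done.

```bash
mkdir -p pics; cat > h.py <<'E'
import numpy as np,cv2
from scipy.spatial.transform import Rotation as R
from plant import telemetry,snapshot,workorder,nets
def ray(p,uv,obs=None):
    x=(uv[0]-p["cx"])/p["fx"];y=(uv[1]-p["cy"])/p["fy"]
    if "mount" in p:
        th=np.hypot(x,y);d=np.array([x,y,0])*(np.sin(th)/th if th>1e-9 else 1);d[2]=np.cos(th)
        T=np.eye(4);T[:3,:3]=R.from_euler('xyz',obs["orientation"],degrees=True).as_matrix();T[:3,3]=obs["tool_pos"]
        M=T@np.array(p["mount"]);return M[:3,3],M[:3,:3]@d
    Rm=cv2.Rodrigues(np.array(p["rvec"],float))[0];t=np.array(p["tvec"],float).ravel()
    return -Rm.T@t,Rm.T@np.array([x,y,1.])
def at(p,uv,z,obs=None):
    o,d=ray(p,uv,obs);return o+d*(z-o[2])/d[2]
def tri(rs):
    A=0;b=0
    for o,d in rs:
        d=d/np.linalg.norm(d);P=np.eye(3)-np.outer(d,d);A=A+P;b=b+P@o
    return np.linalg.solve(A,b)
def save(p,n): cv2.imwrite(f"pics/{n}.png",np.array(p["frame"])[:,:,::-1])
E
cat > a.py <<'E'
from h import *
np.set_printoptions(precision=4,suppress=True)
o=telemetry.get_obs();print(o)
P={n:snapshot(n) for n in("scene","side")}
for n in P: save(P[n],n+"0")
for q in("mould","lip","paddle","block","tray","nest","done1","done2"):
    rs=[]
    for n,p in P.items():
        l=nets.landmark_of(p,q)[:3]
        print(q,n,[(np.round(k["uv"],1),round(k["confidence"],2)) for k in l])
        if l: rs.append(ray(p,l[0]["uv"]))
        z={"mould":0,"lip":.012,"paddle":.081,"block":.012,"tray":0,"nest":.006,"done1":.006,"done2":.006}[q]
        for k in l: print("   ",at(p,k["uv"],z))
    if len(rs)==2: print("  tri",tri(rs))
E
python3 a.py
```

```text
{'clock': 0.0, 'joint_pos': array([-56.317 ,  20.5909,   0.6359,  -0.0195, -70.1336, -16.5067]), 'qvel': array([ 0.0044, -0.0836, -0.0223, -0.0995,  0.0013, -0.068 ]), 'tau': array([ -0.0006, -58.2718,  29.3066,   6.9975,   0.0069,  -0.0001]), 'tool_pos': array([ 0.1993, -0.6447,  0.4037]), 'orientation': array([ 179.9099,   -0.0076, -162.8304]), 'force': array([-0.606 ,  0.1901, -0.0999]), 'moment': array([-0.007 , -0.0126, -0.0817]), 'gripper_force': 0.0, 'opening': 0.08789468617476698}
mould scene [(array([223.2, 258. ]), 0.66)]
    [ 0.5566 -0.1914  0.    ]
mould side [(array([354.8, 220.5]), 0.87)]
    [ 0.5595 -0.1975  0.    ]
  tri [ 0.5587 -0.1904  0.0035]
lip scene [(array([218.7, 256. ]), 0.88)]
    [ 0.5652 -0.195   0.012 ]
lip side [(array([349.4, 215.1]), 0.98)]
    [ 0.569  -0.1942  0.012 ]
  tri [ 0.5681 -0.193   0.0139]
paddle scene [(array([242.6, 200.4]), 0.84), (array([428. , 362.7]), 0.34), (array([219.5, 257.2]), 0.21)]
    [ 0.4836 -0.1797  0.081 ]
    [0.716  0.2033 0.081 ]
    [ 0.6273 -0.1565  0.081 ]
paddle side [(array([397.9, 193.5]), 0.86)]
    [ 0.482  -
[... 203 characters left out ...]
 ]
tray side []
nest scene [(array([432. , 317.7]), 0.65), (array([229.2, 245.9]), 0.39)]
    [0.5708 0.1911 0.006 ]
    [ 0.5299 -0.1914  0.006 ]
nest side [(array([287.5, 365.4]), 0.94)]
    [0.5708 0.1847 0.006 ]
  tri [0.5709 0.1896 0.0085]
done1 scene [(array([428.2, 272.9]), 0.73)]
    [0.4733 0.165  0.006 ]
done1 side [(array([359.5, 367.4]), 0.78), (array([216.4, 365.5]), 0.59)]
    [0.4797 0.1667 0.006 ]
    [0.66   0.2061 0.006 ]
  tri [0.4783 0.1667 0.0087]
done2 scene [(array([428.2, 272.9]), 0.73)]
    [0.4733 0.165  0.006 ]
done2 side [(array([359.5, 367.4]), 0.78), (array([216.4, 365.5]), 0.59)]
    [0.4797 0.1667 0.006 ]
    [0.66   0.2061 0.006 ]
  tri [0.4783 0.1667 0.0087]
```

View pics/scene0.png

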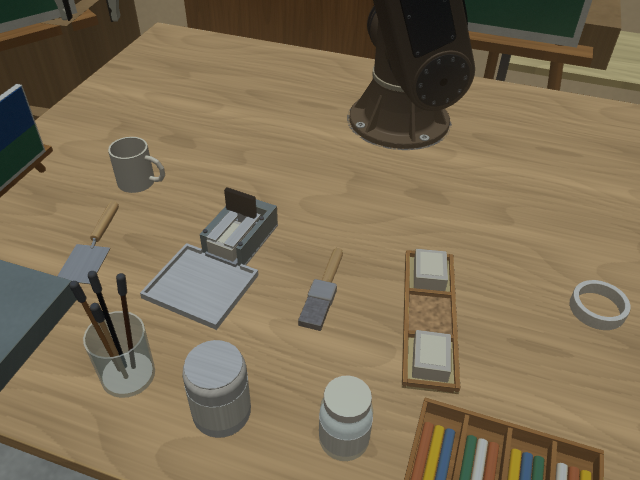

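View pics/side0.png

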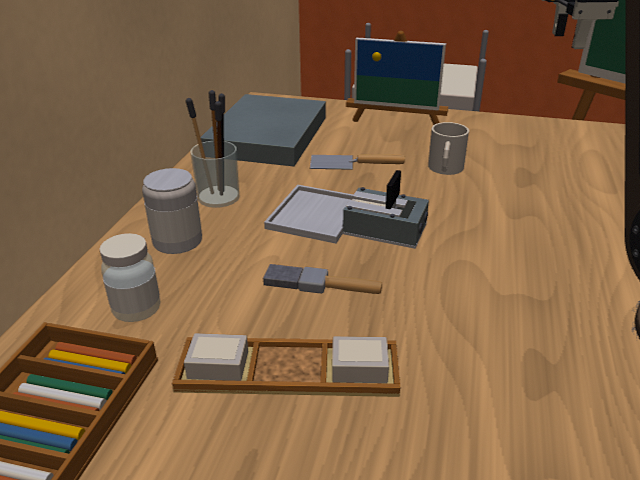

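The scene view shows the mould with its paddle at (242,200) towards the robot and the catch tray in front of it. The storage tray's empty cork compartment is at (430,315), between the two stored blocks, and the side view agrees. I'll move to a spot behind and above the paddle and look again from there.

```bash
python3 -m creep '[[[-0.117,0.118,0,0,1],[-0.117,0.118,0,0,1],[-0.117,0.118,0,0,1],[-0.117,0.118,0,0,1],[-0.117,0.118,0,0,1],[-0.117,0.118,0,0,1],[-0.117,0.118,0,0,1],[-0.117,0.118,0,0,1]]]'; python3 -m creep '[[[-0.117,0.118,0,0,0.5],[-0.117,0.118,0,0,0],[-0.117,0.118,0,0,0],[-0.117,0.118,0,0,0],[-0.117,0.118,0,0,0],[-0.117,0.118,0,0,0],[-0.117,0.118,0,0,0],[-0.117,0.118,0,0,0]]]'
python3 -m creep '[[[0,0,0,0.07,0],[0,0,0,0.07,0],[0,0,0,0.07,0],[0,0,0,0.07,0],[0,0,0,0,0],[0,0,0,0,0]]]'
cat > b.py <<'E'
from h import *
np.set_printoptions(precision=4,suppress=True)
import sys
o=telemetry.get_obs();print(o["clock"],o["tool_pos"],o["orientation"],o["joint_pos"])
p=snapshot("wrist");save(p,sys.argv[1])
Z={"mould":0,"lip":.012,"paddle":.081,"block":float(sys.argv[2]),"nest":.006,"done1":.006}
for q in Z:
    for k in nets.landmark_of(p,q)[:2]: print(q,np.round(k["uv"]),round(k["confidence"],2),at(p,k["uv"],Z[q],o))
E
python3 b.py w1 .012
python3 - <<'E'
from h import *
p=snapshot("scene")
for uv in[(143,293),(215,325),(257,270),(187,248)]:print(at(p,uv,.014).round(4))
for uv in[(404,387),(459,388),(455,254),(406,250)]:print(at(p,uv,.016).round(4))
E
```

```text
clock: 1.57
tool_pos: [0.3228, -0.4078, 0.4049]
orientation: [-180.0, 0.0, -162.8]
force: [0.4, -0.1, -0.2]
opening: 0.0881
gripper_force: 0.0
clock: 2.23
tool_pos: [0.4459, -0.1719, 0.4051]
orientation: [-180.0, 0.1, -162.8]
force: [0.6, -1.0, -0.2]
opening: 0.0399
gripper_force: 0.0
clock: 2.73
tool_pos: [0.4455, -0.1735, 0.4048]
orientation: [180.0, 0.0, 172.2]
force: [0.4, 0.2, 0.3]
opening: 0.0021
gripper_force: 0.0
2.7333 [ 0.4455 -0.1735  0.4048] [179.9983   0.016  172.1802] [   2.3718    1.6606  -23.2699    0.0012  -65.0534 -100.1921]
paddle [311. 269.] 0.66 [ 0.4871 -0.1827  0.081 ]
block [310. 283.] 0.69 [ 0.5313 -0.1906  0.012 ]
nest [590. 264.] 0.59 [0.5702 0.1865 0.006 ]
done1 [584. 200.] 0.88 [0.4792 0.1654 0.006 ]
[ 0.6889 -0.2747  0.014 ]
[ 0.7096 -0.1321  0.014 ]
[ 0.5755 -0.1165  0.014 ]
[ 0.5679 -0.2563  0.014 ]
[0.7217 0.1782 0.016 ]
[0.6963 0.2544 0.016 ]
[0.4209 0.2014 0.016 ]
[0.4408 0.1166 0.016 ]
```

View pics/w1.png

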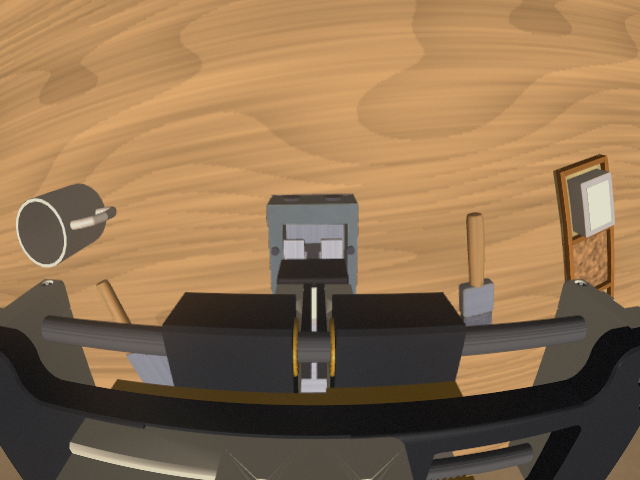

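The wrist view shows the paddle at (313,267), straight ahead of the shut fingers, with the mould's axes aligned with the tool. I'll go down behind the paddle and push.

```bash
python3 -m creep '[[[0,0,0.15,0,0],[0,0,0.15,0,0],[0,0,0.15,0,0],[0,0,0.15,0,0],[0,0,0.15,0,0],[0,0,0.06,0,0],[0,0,0,0,0]]]'; python3 -m creep '[[[-0.04,0,0,0,0],[-0.04,0,0,0,0],[-0.04,0,0,0,0],[-0.04,0,0,0,0],[-0.04,0,0,0,0],[0,0,0,0,0]]]'
```

```text
clock: 3.72
tool_pos: [0.4443, -0.1736, 0.2397]
orientation: [-180.0, -0.3, 172.0]
force: [-0.9, -0.4, -0.2]
opening: 0.0006
gripper_force: 0.0
clock: 4.22
tool_pos: [0.4849, -0.1793, 0.2429]
orientation: [-180.0, -0.2, 172.0]
force: [-6.5, 2.3, 6.1]
opening: 0.0002
gripper_force: 3.6
```

```bash
python3 -m creep '[[[-0.04,0,0,0,0],[-0.04,0,0,0,0],[-0.04,0,0,0,0],[-0.04,0,0,0,0],[-0.04,0,0,0,0],[-0.04,0,0,0,0],[-0.04,0,0,0,0],[0,0,0,0,0]]]'; python3 -m creep '[[[-0.02,0,0,0,0],[-0.02,0,0,0,0],[0,0,0,0,0]]]'
```

```text
clock: 4.88
tool_pos: [0.5401, -0.1865, 0.2426]
orientation: [180.0, -0.2, 172.0]
force: [-7.0, 5.7, 5.0]
opening: 0.0004
gripper_force: 4.1
clock: 5.13
tool_pos: [0.5479, -0.1876, 0.2426]
orientation: [180.0, -0.2, 172.0]
force: [-7.7, 6.0, 4.4]
opening: 0.0006
gripper_force: 4.1
```

```bash
python3 -m creep '[[[-0.02,0,0,0,0],[-0.02,0,0,0,0],[0,0,0,0,0]]]'; python3 -m creep '[[[-0.015,0,0,0,0],[-0.015,0,0,0,0],[0,0,0,0,0]]]'
python3 - <<'E'
from h import *
np.set_printoptions(precision=4,suppress=True)
for n in("scene","side"):
    p=snapshot(n);save(p,n+"1")
    for q,z in(("paddle",.081),("block",.005)):
        for k in nets.landmark_of(p,q)[:2]: print(n,q,np.round(k["uv"]),round(k["confidence"],2),at(p,k["uv"],z))
E
```

```text
clock: 5.38
tool_pos: [0.5556, -0.1886, 0.2426]
orientation: [180.0, -0.2, 172.0]
force: [-8.0, 7.3, 4.4]
opening: 0.0005
gripper_force: 4.4
clock: 5.63
tool_pos: [0.5609, -0.1893, 0.2425]
orientation: [179.9, -0.3, 172.0]
force: [-10.5, 8.0, 4.7]
opening: 0.0006
gripper_force: 5.4
scene paddle [216. 227.] 0.57 [ 0.5633 -0.194   0.081 ]
scene block [205. 277.] 0.62 [ 0.6142 -0.199   0.005 ]
side paddle [355. 221.] 0.26 [ 0.5346 -0.0644  0.081 ]
```

```bash
python3 -m creep '[[[-0.015,0,0,0,0],[-0.015,0,0,0,0],[0,0,0,0,0]]]'; python3 -m creep '[[[-0.01,0,0,0,0],[0,0,0,0,0],[0,0,0,0,0]]]'
```

```text
clock: 6.18
tool_pos: [0.5628, -0.1897, 0.2424]
orientation: [179.9, -0.9, 171.9]
force: [-29.2, 15.4, 23.4]
opening: 0.0004
gripper_force: 15.3
clock: 6.43
tool_pos: [0.5634, -0.1898, 0.2423]
orientation: [179.9, -1.0, 171.9]
force: [-34.8, 17.1, 28.7]
opening: 0.0006
gripper_force: 18.2
```

The force shows the stop was reached. I'll retract, lift and look.

```bash
python3 -m creep '[[[0.08,0,0,0,0],[0.1,0,0,0,0],[0.1,0,0,0,0],[0.1,0,0,0,0],[0.1,0,0,0,0],[0.1,0,0,0,0],[0.1,0,0,0,0],[0,0,0,0,0]]]'; python3 -m creep '[[[0,0,-0.17,0,0.5],[0,0,-0.17,0,0.9],[0,0,-0.17,0,0.9],[0,0,-0.17,0,0.9],[0,0,-0.17,0,0.9],[0,0,0,0,0.9],[0,0,0,0,0.9]]]'
cat > c.py <<'E'
from h import *
np.set_printoptions(precision=4,suppress=True)
for n in("scene","side"):
    p=snapshot(n);save(p,n+"2")
    for q,z in(("paddle",.081),("block",.005)):
        for k in nets.landmark_of(p,q)[:2]: print(n,q,np.round(k["uv"]),round(k["confidence"],2),at(p,k["uv"],z))
E
python3 c.py; python3 -c "
import cv2;a=cv2.imread('pics/scene2.png')[170:350,120:320];b=cv2.imread('pics/side2.png')[150:330,250:450]
cv2.imwrite('pics/c2.png',cv2.resize(cv2.hconcat([a,b]),(800,360),interpolation=cv2.INTER_CUBIC))"
```

```text
clock: 7.1
tool_pos: [0.433, -0.172, 0.2432]
orientation: [180.0, -0.0, 171.9]
force: [-0.8, 0.6, -0.9]
opening: 0.0001
gripper_force: 0.0
clock: 7.68
tool_pos: [0.4367, -0.1723, 0.4159]
orientation: [179.9, 0.4, 172.0]
force: [-1.2, 1.2, -1.1]
opening: 0.0412
gripper_force: 0.0
scene paddle [240. 202.] 0.88 [ 0.488  -0.1822  0.081 ]
scene block [204. 278.] 0.57 [ 0.6155 -0.1991  0.005 ]
side paddle [398. 189.] 0.98 [ 0.4846 -0.184   0.081 ]
```

View pics/c2.png

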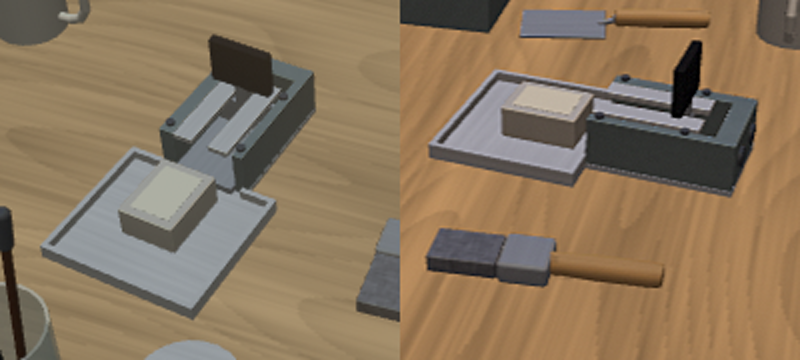

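The crops show the block flat in the catch tray, clear of the lip, with the paddle back at rest. I'll measure the block from its top corners.

```bash
python3 - <<'E'
from h import *
np.set_printoptions(precision=4,suppress=True)
p=snapshot("scene")
c=np.array([at(p,uv,.035) for uv in[(194,250),(228.5,256.5),(208.5,286.5),(180.5,275)]]);print(c,c.mean(0))
for n in("scene","side"):
    p=snapshot(n);m=nets.masks_of(p,"block")
    print(n,[(k["confidence"],k["region"].sum()) for k in m])
    if not m: continue
    M=m[0]["region"].astype(np.uint8)
    # fit block pose: silhouette of box at (x,y,yaw)
    from scipy.optimize import minimize
    Rm=cv2.Rodrigues(np.array(p["rvec"],float))[0];t=np.array(p["tvec"],float).ravel()
    def sil(v):
        a=np.radians(v[2]);B=np.array([[sx*.035,sy*.027,z] for sx in(-1,1) for sy in(-1,1) for z in(.005,.035)])
        W=np.c_[v[0]+B[:,0]*np.cos(a)-B[:,1]*np.sin(a),v[1]+B[:,0]*np.sin(a)+B[:,1]*np.cos(a),B[:,2]]@Rm.T+t
        uv=np.c_[W[:,0]/W[:,2]*p["fx"]+p["cx"],W[:,1]/W[:,2]*p["fy"]+p["cy"]]
        im=np.zeros((1920,2560),np.uint8);cv2.fillConvexPoly(im,cv2.convexHull((uv*4).round().astype(np.int32)),1);return im
    M4=cv2.resize(M,(2560,1920),interpolation=cv2.INTER_NEAREST)
    f=lambda v:-(np.logical_and(S:=sil(v),M4).sum())/np.logical_or(S,M4).sum()
    r=minimize(f,[.6155,-.199,-8.],method="Nelder-Mead",options=dict(initial_simplex=[[.6155,-.199,-8],[.625,-.199,-8],[.6155,-.19,-8],[.6155,-.199,0]],maxiter=80));print(r.x,r.fun)
E
```

```text
[[ 0.5864 -0.2298  0.035 ]
 [ 0.5806 -0.1665  0.035 ]
 [ 0.6551 -0.168   0.035 ]
 [ 0.6476 -0.2235  0.035 ]] [ 0.6174 -0.1969  0.035 ]
scene [(0.78, np.int64(1413))]
[ 0.6161 -0.1967 -5.628 ] -0.9013635276293757
side [(0.67, np.int64(1163))]
[ 0.619  -0.2004 -3.4554] -0.9227701052001794
```

```bash
python3 -m creep '[[[-0.152,0,0,0,1],[-0.152,0,0,0,1],[-0.152,0,0,0,1],[-0.152,0,0,0,1],[-0.152,0,0,0,1],[-0.152,0,0,0,1],[0,0,0,-0.045,1],[0,0,0,0,1]]]'; python3 -m creep '[[[0,0,0.15,0,1],[0,0,0.15,0,1],[0,0,0.15,0,1],[0,0,0.15,0,1],[0,0,0.13,0,1],[0,0,0,0,1],[0,0,0,0,1]]]'
python3 - <<'E'
from h import *
o=telemetry.get_obs();print(o["tool_pos"],o["orientation"])
p=snapshot("wrist");save(p,"w3")
for k in nets.landmark_of(p,"block"):print(k,at(p,k["uv"],.005,o))
p=snapshot("side");a=p["frame"][100:300,220:440,::-1];cv2.imwrite("pics/s3.png",cv2.hconcat([cv2.resize(a,(400,364)),cv2.resize(snapshot("wrist")["frame"][200:480,100:540,::-1],(400,364))]))
E
```

```text
clock: 8.9
tool_pos: [0.6176, -0.1977, 0.4108]
orientation: [-180.0, -0.2, 176.2]
force: [-0.5, -0.4, -1.0]
opening: 0.0875
gripper_force: 0.0
clock: 9.48
tool_pos: [0.6155, -0.1976, 0.2662]
orientation: [-180.0, -0.2, 176.0]
force: [0.5, 0.3, 0.4]
opening: 0.0874
gripper_force: 0.0
[ 0.61548578 -0.19759902  0.26619028] [-1.79979512e+02 -1.60929523e-01  1.75967777e+02]
{'uv': [312.5, 247.2], 'confidence': 0.97} [ 0.6155343  -0.19986552  0.005     ]
```

View pics/s3.png

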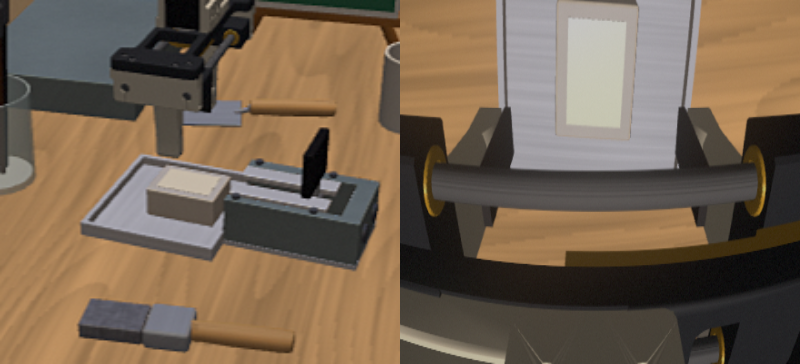

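The side view shows the open fingers above the block. The wrist view shows the block aligned to within a few degrees and centred between the fingers. I'll go down and grasp.

```bash
python3 -m creep '[[[0,-0.01,0.1,0,1],[0,0,0.1,0,1],[0,0,0.1,0,1],[0,0,0.045,0,1],[0,0,0,0,1],[0,0,0,0,0],[0,0,0,0,0],[0,0,0,0,0]]]'; python3 -m creep '[[[0,0,0,0,0],[0,0,0,0,0],[0,0,0,0,0],[0,0,0,0,0],[0,0,0,0,0]]]'
```

```text
clock: 10.35
tool_pos: [0.6167, -0.1997, 0.1993]
orientation: [-180.0, 0.1, 176.0]
force: [-0.1, -0.4, -0.4]
opening: 0.0731
gripper_force: 0.0
clock: 10.77
tool_pos: [0.6163, -0.1995, 0.1983]
orientation: [180.0, 0.1, 176.0]
force: [-1.7, 2.7, 5.9]
opening: 0.0537
gripper_force: 29.8
```

```bash
python3 -m creep '[[[0,0,-0.05,0,0],[0,0,-0.1,0,0],[0,0,-0.1,0,0],[0,0,-0.1,0,0],[0,0,-0.1,0,0],[0,0,-0.05,0,0],[0,0,0,0,0]]]'
python3 - <<'E'
from h import *
np.set_printoptions(precision=4,suppress=True)
o=telemetry.get_obs();print(o["tool_pos"],o["orientation"],o["opening"],o["gripper_force"])
from scipy.optimize import minimize
# tray outline fit: mean of nest from both cameras, axis from done blocks
for n in("scene","side"):
    p=snapshot(n)
    for q in("nest","tray"):
        for k in nets.masks_of(p,q)[:1]:
            c,_=cv2.findContours(k["region"].astype(np.uint8),cv2.RETR_EXTERNAL,cv2.CHAIN_APPROX_NONE)
            c=cv2.convexHull(max(c,key=len)); 
            W=np.array([at(p,u,.006 if q=="nest" else .016)[:2] for u in c[:,0]])
            r=cv2.minAreaRect((W*1000).astype(np.float32));print(n,q,k["confidence"],r)
    for q in("nest","done1"):
        for k in nets.landmark_of(p,q)[:2]:print(n,q,k["confidence"],k["uv"],at(p,k["uv"],.006))
p=snapshot("side");cv2.imwrite("pics/t4.png",cv2.resize(p["frame"][320:410,160:420,::-1],(780,270),interpolation=cv2.INTER_CUBIC))
p=snapshot("scene");cv2.imwrite("pics/t5.png",cv2.resize(p["frame"][240:400,380:480,::-1],(360,576),interpolation=cv2.INTER_CUBIC))
E
```

```text
clock: 11.35
tool_pos: [0.6167, -0.1998, 0.3006]
orientation: [-180.0, 0.3, 176.0]
force: [0.9, -0.7, -1.5]
opening: 0.0539
gripper_force: 29.7
[ 0.6167 -0.1998  0.3006] [-179.9839    0.2564  176.0434] 0.05389769036237981 29.725472331047058
scene nest 0.66 ((562.6331176757812, 186.08380126953125), (76.71098327636719, 68.66259765625), 12.762136459350586)
scene tray 0.9 ((573.7799072265625, 185.73101806640625), (289.8879089355469, 87.67235565185547), 11.539725303649902)
scene nest 0.96 [429.6, 317.2] [0.5711 0.1872 0.006 ]
scene done1 0.73 [430.2, 362.8] [0.6594 0.2059 0.006 ]
scene done1 0.59 [427.9, 272.6] [0.4728 0.1644 0.006 ]
side nest 0.73 ((571.576904296875, 182.1289520263672), (84.44862365722656, 62.868194580078125), 13.398544311523438)
side tray 0.67 ((568.0524291992188, 193.4825439453125), (280.739501953125, 98.32682800292969), 12.214629173278809)
side nest 0.84 [287.4, 365.1] [0.5711 0.1842 0.006 ]
side done1 0.7 [216.5, 360.9] [0.663  0.1983 0.006 ]
side done1 0.62 [359.4, 364.2] [0.4809 0.1611 0.006 ]
```

View pics/t4.png

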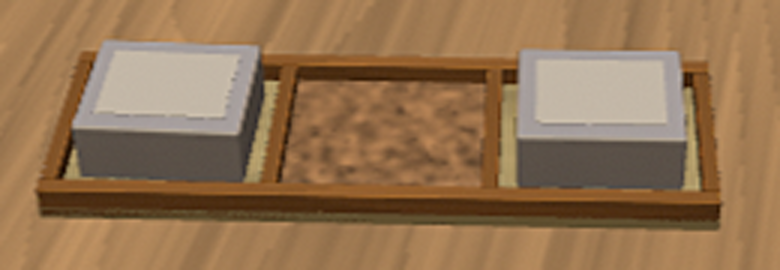

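View pics/t5.png

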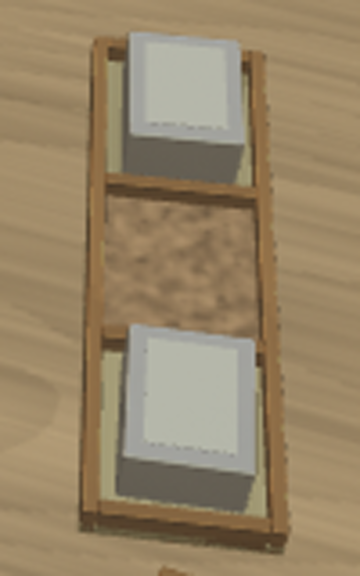

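The crops show the empty cork compartment between the dividers. I'll fit the rim corners and check where the block sits in the grip.

```bash
python3 - <<'E'
from h import *
np.set_printoptions(precision=4,suppress=True)
C={"scene":[(406.4,250.6),(454.2,254.4),(459.7,387.5),(402.2,383.1)],"side":[(187.3,337.3),(396,340.7),(400,387.3),(173.3,383.3)]}
o=telemetry.get_obs();rs=[]
for n in C:
    p=snapshot(n);c=np.array([at(p,u,.016)[:2] for u in C[n]])
    r=cv2.minAreaRect((c*1000).astype(np.float32));print(n,c.mean(0),r)
    m=nets.landmark_of(p,"block")[:1];print([(k["confidence"],k["uv"]) for k in m])
    if m: rs.append(ray(p,m[0]["uv"]))
if len(rs)==2: print(tri(rs))
for k in rs: print(k[0]+k[1]*(.107-k[0][2])/k[1][2])
a=np.radians(176-168+4-0);
y=np.radians(o["orientation"][2]);d=np.array([.571,.187])-o["tool_pos"][:2]
print("tool xy shift/0.2",d@[np.cos(y),np.sin(y)]/.2,d@[np.sin(y),-np.cos(y)]/.2,"joint6",o["joint_pos"])
E
```

```text
scene [0.5689 0.1868] ((569.2476806640625, 187.24830627441406), (282.27374267578125, 84.93385314941406), 11.680158615112305)
[(0.55, [197.9, 237.8])]
side [0.568  0.1865] ((568.0740966796875, 186.54908752441406), (279.14349365234375, 82.53257751464844), 12.057207107543945)
[(0.94, [326.4, 164.7])]
[ 0.6142 -0.2     0.1019]
[ 0.6218 -0.1947  0.107 ]
[ 0.6114 -0.1949  0.107 ]
tool xy shift/0.2 0.3587304754200114 1.912683692636108 joint6 [ -0.7233  22.7275 -10.8525  -0.0021 -56.4493 -93.2465]
```

```bash
python3 -m creep '[[[0.02,0.12,0,0,0],[0.03,0.16,0,0,0],[0.03,0.16,0,0,0],[0.03,0.16,0,0,0],[0.03,0.16,0,0,0],[0.03,0.16,0,0,0],[0.03,0.16,0,0,0],[0.03,0.16,0,0,0]]]'; python3 -m creep '[[[0.03,0.16,0,0,0],[0.03,0.16,0,0,0],[0.03,0.16,0,0,0],[0.03,0.16,0,0,0],[0.035,0.19,0,-0.05,0],[0,0,0,-0.05,0],[0,0,0,-0.05,0],[0,0,0,-0.03,0]]]'
python3 -m creep '[[[0,0,0.1,0,0],[0,0,0.1,0,0],[0,0,0.05,0,0],[0,0,0,0,0]]]'
cat > d.py <<'E'
from h import *
np.set_printoptions(precision=4,suppress=True)
o=telemetry.get_obs();print(o["clock"],o["tool_pos"],o["orientation"],o["opening"],o["gripper_force"])
zb=o["tool_pos"][2]-.193
for n in("scene","side"):
    p=snapshot(n)
    for k in nets.landmark_of(p,"block")[:2]: print(n,k["confidence"],k["uv"],at(p,k["uv"],zb))
p=snapshot("side");q=snapshot("scene")
cv2.imwrite("pics/d.png",cv2.hconcat([cv2.resize(p["frame"][260:410,160:420,::-1],(440,254),interpolation=cv2.INTER_CUBIC),cv2.resize(q["frame"][200:400,350:500,::-1],(190,254),interpolation=cv2.INTER_CUBIC)]))
y=np.radians(o["orientation"][2]);d=np.array([.570,.187])-o["tool_pos"][:2]
print("tool shift",d@[np.cos(y),np.sin(y)]/.2,d@[np.sin(y),-np.cos(y)]/.2)
E
python3 d.py
```

```text
clock: 12.82
tool_pos: [0.587, 0.0525, 0.298]
orientation: [180.0, 0.0, 176.0]
force: [1.2, 0.8, -1.6]
opening: 0.0538
gripper_force: 29.7
clock: 13.48
tool_pos: [0.5677, 0.2198, 0.2977]
orientation: [180.0, 0.0, -167.4]
force: [-0.6, -0.5, -1.1]
opening: 0.0536
gripper_force: 29.7
clock: 13.82
tool_pos: [0.5672, 0.2182, 0.2453]
orientation: [-179.9, -0.2, -167.8]
force: [0.7, -0.7, -0.3]
opening: 0.0543
gripper_force: 29.7
13.8167 [0.5672 0.2182 0.2453] [-179.9084   -0.2329 -167.7965] 0.054274643642788396 29.725382924079895
side 0.98 [280.0, 356.9] [0.5686 0.2173 0.0523]
tool shift 0.01905474683044246 -0.1554222454870654
```

View pics/d.png

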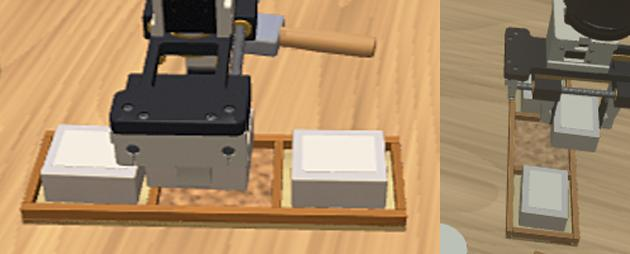

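The images show the block level and held, but about 31 mm past the compartment in +y. I'll shift it back and check.

```bash
python3 -m creep '[[[0.01,-0.08,0,0,0],[0.01,-0.075,0,0,0],[0,0,0,0,0],[0,0,0,0,0],[0,0,0,0,0]]]'; python3 d.py
```

```text
clock: 14.53
tool_pos: [0.5708, 0.1869, 0.248]
orientation: [180.0, 0.0, -167.8]
force: [-0.9, 0.1, -1.1]
opening: 0.0537
gripper_force: 29.7
14.5333 [0.5708 0.1869 0.248 ] [ 179.987     0.0319 -167.8265] 0.05372314953413016 29.72549557685852
scene 0.96 [432.2, 297.8] [0.5728 0.1846 0.055 ]
scene 0.25 [432.3, 276.2] [0.5266 0.1756 0.055 ]
side 0.93 [286.4, 339.2] [0.5692 0.1886 0.055 ]
tool shift 0.003636739999299422 0.0010579286088337062
```

View pics/d.png

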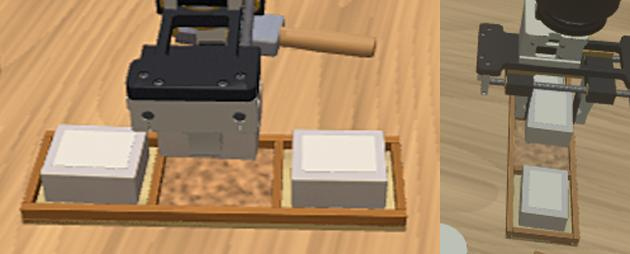

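The block is now centred over the cork. I'll lower it gently.

```bash
python3 -m creep '[[[0,0,0.05,0,0],[0,0,0.05,0,0],[0,0,0.05,0,0],[0,0,0.05,0,0],[0,0,0.02,0,0],[0,0,0,0,0],[0,0,0,0,0]]]'; python3 -m creep '[[[0,0,0.01,0,0],[0,0,0.01,0,0],[0,0,0,0,0]]]'
```

```text
clock: 15.42
tool_pos: [0.5706, 0.1876, 0.2031]
orientation: [-180.0, -0.1, -167.8]
force: [0.8, 0.1, -0.8]
opening: 0.0538
gripper_force: 29.7
clock: 15.67
tool_pos: [0.5706, 0.1876, 0.1997]
orientation: [180.0, 0.0, -167.8]
force: [0.7, 0.7, -1.0]
opening: 0.054
gripper_force: 29.7
```

```bash
python3 -m creep '[[[0,0,0.005,0,0],[0,0,0.005,0,0],[0,0,0,0,0]]]';python3 -m creep '[[[0,0,0.005,0,0],[0,0,0,0,0]]]'
```

```text
clock: 15.92
tool_pos: [0.5706, 0.1876, 0.1993]
orientation: [180.0, 0.1, -167.8]
force: [-4.6, -1.4, 11.2]
opening: 0.0538
gripper_force: 29.8
clock: 16.08
tool_pos: [0.5706, 0.1876, 0.1992]
orientation: [180.0, 0.1, -167.7]
force: [-7.9, -0.8, 19.8]
opening: 0.0539
gripper_force: 29.8
```

The block is resting on the floor, so I'll ease off, release and lift.

```bash
python3 -m creep '[[[0,0,-0.007,0,0],[0,0,0,0,0.75],[0,0,0,0,0.75],[0,0,0,0,0.75],[0,0,0,0,0.75],[0,0,0,0,0.75]]]';python3 -m creep '[[[0,0,-0.05,0,0.75],[0,0,-0.1,0,0.75],[0,0,-0.2,0,0.75],[0,0,-0.2,0,0.75],[0,0,-0.2,0,0.75],[0,0,0,0,0.75],[0,0,0,0,0.75]]]'
python3 -m creep '[[[0.1,0.2,0,0,0.75],[0,0.2,0,0,0.75],[0,0.2,0,0,0.75],[0,0.2,0,0,0.75],[0,0,0,0,0.75],[0,0,0,0,0.75]]]'
python3 - <<'E'
from h import *
for n in("scene","side"):
    p=snapshot(n)
    for k in nets.landmark_of(p,"block")[:3]: print(n,k["confidence"],k["uv"],at(p,k["uv"],.006))
    for k in nets.landmark_of(p,"paddle")[:1]: print(n,k["uv"],at(p,k["uv"],.081))
E
python3 d.py
```

```text
clock: 16.58
tool_pos: [0.5706, 0.1876, 0.1978]
orientation: [-180.0, -0.0, -167.8]
force: [-1.3, -0.8, 0.4]
opening: 0.0655
gripper_force: 0.0
clock: 17.17
tool_pos: [0.5711, 0.1878, 0.352]
orientation: [179.9, 0.3, -167.8]
force: [-0.2, -0.6, -0.9]
opening: 0.0657
gripper_force: 0.0
clock: 17.67
tool_pos: [0.5181, 0.3392, 0.3468]
orientation: [-179.9, -0.1, -167.6]
force: [-0.8, -0.2, -0.4]
opening: 0.0654
gripper_force: 0.0
scene 0.84 [427.5, 315.9] [0.56958713 0.18339368 0.006     ]
scene [244.7, 201.4] [ 0.48485251 -0.17503079  0.081     ]
side [396.2, 190.4] [ 0.48629406 -0.17883866  0.081     ]
17.9667 [0.5194 0.3363 0.3479] [-179.986    -0.0235 -167.8537] 0.06614784703174421 0.0
tool shift -0.09054407233605635 -0.7828882896704105
```

View pics/d.png

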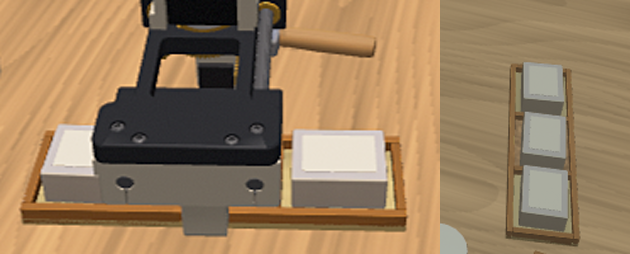

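The scene view shows all three blocks lying in their compartments, the placed one centred and flat, with the slide at rest. I'll hand in the job.

```bash
python3 -c "
from plant import workorder;print(workorder.close_job())"
```

```text
the job is handed in; nothing more can be done
None
```

The block was ejected and set down flat in the empty compartment, the slide sprang back, the stored blocks look undisturbed in the last picture, and I handed the job in at about 18 s; no verdict was returned.

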